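# Return spilled fasteners to their own bins, leave the odd ones

### The job

Some fasteners were spilled on the bench in front of the bin tray: put the long hex bolt, the socket-head cap screw, the countersunk screw and the hexagon nut back, each into the bin that holds its own kind. Leave the short hex bolt and the square nut lying where they are, as no bin here is theirs.

Things in the scene. Friction and masses are not known exactly. Their poses are not given: they have to be found in the camera images.
- hex_bolt_mid (a point): LONG hex-head bolt, steel, to be put away, lying on its side: shank 20 mm thick, 80 mm long, six-sided head 30 mm across flats, 12.5 mm thick; 92.5 mm overall, 0.27 kg. Point: middle of its length, on its axis (on the 20 mm shank), 13 mm above the bench. x runs along it to the head, y across it and level.
- cap_screw_mid (a point): Socket-head cap screw, steel, to be put away, lying on its side: threaded shank 24 mm thick, 50 mm long, thick round head 36 mm across, 24 mm long, with a dark hexagon socket in its end; 74 mm overall, 0.33 kg. Point: middle of its length, on its axis (on the 24 mm shank), 16 mm above the bench. x runs along it to the head, y across it and level.
- csk_screw_mid (a point): Countersunk screw, steel, to be put away, lying on its side: threaded shank 20 mm thick, cone-shaped head widening over the last 12 mm to 40 mm at its flat end, with a dark socket; 60 mm overall, 0.19 kg. Point: middle of its length, on its axis (on the 20 mm shank), 15 mm above the bench. x runs along it to the head, y across it and level.
- hex_nut_mid (a point): HEXAGON nut, steel, to be put away, lying flat: six-sided, 46 mm across flats, 53 mm across corners, 24 mm high, 28 mm hole; 0.22 kg. Point: its centre, 12 mm above the bench. z is up; two of its flats face its own +y and -y.
- short_bolt_mid (a point): Look-alike that stays where it lies: SHORT hex-head bolt, steel, with the same 20 mm shank and 30 mm hexagon head as the long one but only 42.5 mm long overall. No bin here holds its kind. Point: middle of its length, on its axis, 13 mm above the bench. x runs along it to the head.
- square_nut_mid (a point): Look-alike that stays where it lies: SQUARE nut, steel, 46 x 46 mm, 24 mm high, 28 mm hole. No bin here holds its kind. Point: its centre, 12 mm above the bench; z is up, its sides along x and y.
- bin_hex: Fixed blue open-fronted bin holding three long hex-head bolts up to 38 mm above its origin, on which the piece will lie; one of four equal bins in a grey tray, in any order. 165 mm long (x), 104 wide (y), 75 high, walls 3, floor 4 mm; front lip (-x, to the robot) 40 mm high, sides slope up from it to full height by mid-length. Origin: centre of its underside, 3 mm above the bench; z up.
- bin_cap: Fixed blue open-fronted bin holding three socket-head cap screws up to 42 mm above its origin, on which the piece will lie; one of four equal bins in a grey tray, in any order. 165 mm long (x), 104 wide (y), 75 high, walls 3, floor 4 mm; front lip (-x, to the robot) 40 mm high, sides slope up from it to full height by mid-length. Origin: centre of its underside, 3 mm above the bench; z up.
- bin_csk: Fixed blue open-fronted bin holding five countersunk screws up to 45 mm above its origin, on which the piece will lie; one of four equal bins in a grey tray, in any order. 165 mm long (x), 104 wide (y), 75 high, walls 3, floor 4 mm; front lip (-x, to the robot) 40 mm high, sides slope up from it to full height by mid-length. Origin: centre of its underside, 3 mm above the bench; z up.
- bin_nut: Fixed blue open-fronted bin holding five hexagon nuts lying flat up to 28 mm above its origin, on which the piece will lie; one of four equal bins in a grey tray, in any order. 165 mm long (x), 104 wide (y), 75 high, walls 3, floor 4 mm; front lip (-x, to the robot) 40 mm high, sides slope up from it to full height by mid-length. Origin: centre of its underside, 3 mm above the bench; z up.
Things that resemble listed ones, but are neither listed nor needed, are in the scene too. Leave any green look-alike of the part that bears hex_nut_mid alone.

How it is judged:
By the outcome, as a careful person would: the job done as asked, in the order asked, and still so for the second after the job is handed in, with the robot touching nothing.
It also fails if it takes over 115 s, if anything falls off the work surface, if the arm or the gripper's body presses on something with over 40 N, if the wrist force passes 120 N, or if a joint passes its speed limit or range.

### The arm

A 6-joint arm with a two-finger parallel gripper is mounted at the origin on the work surface. World frame = base frame: x ahead of the robot, y to its left, z up, the work surface at z = 0. Lengths are in m, angles in rad, forces in N, time in s.
With the tool pointing down it reaches from about 0.25 to 0.725 m from the base axis. Payload 4 kg.
Tool frame: the origin (TCP) lies on the front face of the gripper's body, between the roots of the fingers; the fingertips stand 73 mm ahead of it and the grasp point (between the pads) lies 54 mm ahead of it; z points along the fingers, y is the direction in which the jaws open and shut (so a half turn about z gives the same grasp; the last joint's range is limited). The gripper opens to 85 mm and grips with 20 to 120 N. Pads are 22 mm wide; open, the fingers measure 114 mm over their backs; the gripper's body (76 mm by 85 mm) begins 54 mm behind the grasp point. The pads swing forward as they close: fully open they stand 13 mm farther back than shut.
Start: joints at [1.212, 0.241, 0.005, 1.335, 0, 1.571], TCP at [0.176, 0.468, 0.304] pointing down, gripper open.
Joint ranges: [-2.72, 2.72], [-1.05, 1.87], [-1.09, 1.28], [-1.99, 2.15], [-1.42, 1.44], [-3.14, 3.14]. Speed limits (rad/s): [2.79, 2.79, 3.14, 3.14, 3.14, 3.14].

### API

Orientations are given as a unit quaternion [x, y, z, w].
In Python, from workcell import sensors, camera, order gives the robot as it stands. The module is installed in compiled form; this text tells all that it offers.
- The arm moves only by the shell command python3 -m inch 'ROWS'. ROWS is JSON, one flat list of numbers, 5 for each row, row after row: the opening, from -1 (shut) to 1 (fully open), then the shift along the tool's x, y, z in mm, then the turn about the tool's z in units of 6 degrees (1.0 is 6 degrees). A call has 1 to 8 rows; each row is the pose to reach, as a shift and turn from the pose commanded when the call began, along the tool's axes at that moment; what a row does not reach only later rows make up. A row lasts 1/10 s, in which the tool goes at most 50 mm and 8.59 degrees, less where a joint would pass 70% of its speed; a pose out of reach is approached as far as the arm can. A call with a gripper value outside its range is refused whole. The fingers move at their own pace and stop on an object; the grip force is fixed at half the most. Time passes only in rows, so rows that repeat a pose let the fingers close. It gives the time, the measured TCP pose, the force and the opening at its end, in the units of the state.
- sensors.get_obs(): the state, without advancing time (a new reading comes with each control period).
- camera(name): name is "scene" or "top" or "wrist"; returns a dict with "pixels" (384x512x3 uint8, red, green, blue), "intrinsics" (3x3 intrinsics, pixels), "extrinsics" (4x4, takes a point from camera to world coordinates). Camera axes: x right, y down, z forward; pixel columns grow to the right and rows downward; lengths in m; the calibration is good to about 2 mm. A picture is of the moment at which its call begins. There is no depth.
- order.job_done(): hands the job in, once; it reports no verdict.
The state is a dict: "clock": time; "joint_pos": joint angles; "joint_vel": joint speeds; "tau": joint torques, N m; "eef_pos": TCP position; "tool_rot": TCP orientation; "ft_force": force on the tool from outside, world axes, zero at the start; "ft_torque": the same for the moment, N m; "grip_width": finger opening in m.
Only numpy, scipy, OpenCV 4.12 (cv2) and the standard library are available. Lean on these libraries where they do the work, as an engineer would, in place of code of your own. Each camera call takes 0.05 s, during which the arm holds its last target.

## Working session

There is one attempt and no reset: what is moved stays moved. The work goes in short steps, Python scripts to look and compute and a shell command to move; the robot and the scene stay as the last step left them, time stands still between calls to the robot, and variables do not carry over. Pictures are saved under pics/ and viewed, and the job is handed in when it is done.

```bash
mkdir -p pics; python3 - <<'E'
from workcell import sensors,camera
import cv2,numpy as np
for n in ["scene","top","wrist"]:
    c=camera(n); cv2.imwrite(f"pics/{n}0.png",c["pixels"][:,:,::-1]); np.savez(f"{n}0.npz",**c)
    print(n,np.round(c["intrinsics"],1).tolist(),np.round(c["extrinsics"],3).tolist())
o=sensors.get_obs()
for k,v in o.items(): print(k,np.round(v,4))
E
```

```text
scene [[466.9, 0.0, 259.5], [0.0, 466.9, 193.1], [0.0, 0.0, 1.0]] [[0.525, 0.742, -0.417, 0.963], [0.851, -0.458, 0.257, -0.248], [-0.001, -0.49, -0.872, 1.007], [0.0, 0.0, 0.0, 1.0]]
top [[412.4, 0.0, 257.3], [0.0, 412.4, 194.0], [0.0, 0.0, 1.0]] [[0.032, -0.979, 0.201, 0.346], [-0.999, -0.032, 0.005, 0.007], [0.002, -0.201, -0.98, 0.907], [0.0, 0.0, 0.0, 1.0]]
wrist [[280.1, 0.0, 251.6], [0.0, 280.1, 192.9], [0.0, 0.0, 1.0]] [[0.351, 0.905, 0.239, 0.114], [0.936, -0.339, -0.093, 0.492], [-0.003, 0.257, -0.966, 0.373], [0.0, 0.0, 0.0, 1.0]]
clock 0.15
joint_pos [ 1.212   0.2412  0.004   1.3352 -0.      1.5708]
joint_vel [ 0.0008 -0.0031  0.0016  0.0002  0.0009 -0.0012]
tau [-2.00000e-04 -3.72635e+01  2.52639e+01  1.24000e-02  0.00000e+00
  0.00000e+00]
eef_pos [0.1754 0.4678 0.3032]
tool_rot [ 1.784e-01  9.840e-01 -8.000e-04 -1.000e-04]
ft_force [ 0.3321 -0.0435  1.4134]
ft_torque [ 0.043  -0.0146  0.0009]
grip_width 0.0855
```

View pics/top0.png

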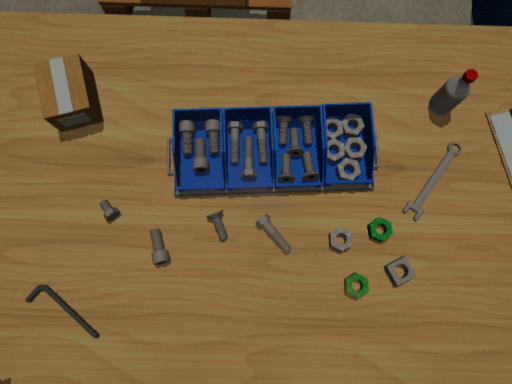

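View pics/scene0.png

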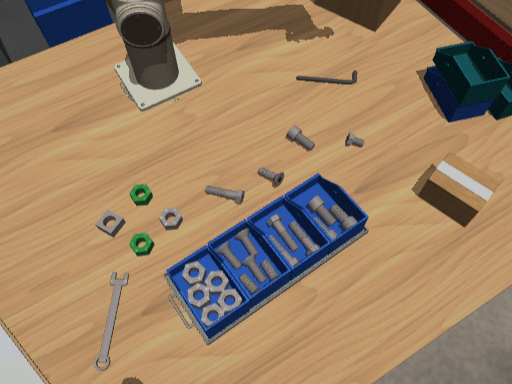

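View pics/wrist0.png

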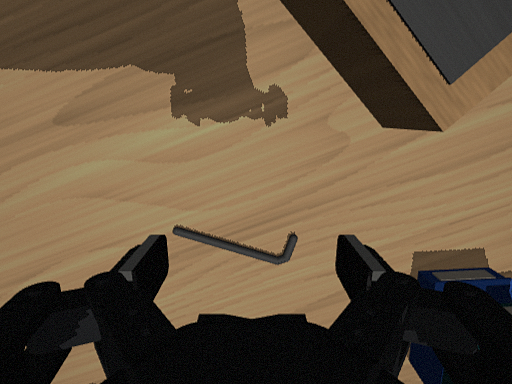

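The top view, where up is +x and left is +y, shows these parts:

| Part | Pixel (col, row) |
|---|---|
| Hex bolt | (273,234) |
| Cap screw | (160,247) |
| Csk screw | (219,225) |
| Grey hex nut | (340,239) |
| Square nut | (400,271) |
| Short bolt | (109,210) |
| Green nuts | (380,230), (356,286) |

The bins, left to right, are cap, hex, csk and nut.

```bash
cat > h.py <<'E'
import numpy as np,cv2
def ray(c,u,v,z):
    K=c["intrinsics"];E=c["extrinsics"]
    d=E[:3,:3]@np.linalg.inv(K)@np.array([u,v,1.]);o=E[:3,3]
    return (o+d*(z-o[2])/d[2])
def proj(c,p):
    K=c["intrinsics"];E=c["extrinsics"]
    q=K@(E[:3,:3].T@(np.asarray(p)-E[:3,3]));return q[:2]/q[2]
def mask(c):
    hsv=cv2.cvtColor(c["pixels"],cv2.COLOR_RGB2HSV)
    return ((hsv[...,1]<70)).astype(np.uint8)
E
python3 - <<'E'
from h import *
seeds={"top":dict(hex=(273,234,.013),cap=(160,247,.016),csk=(219,225,.015),nut=(340,239,.024),short=(109,210,.013),sq=(400,271,.024)),
"scene":dict(hex=(225,194,.013),cap=(300,138,.016),csk=(270,177,.015),nut=(171,218,.024),short=(355,140,.013),sq=(110,222,.024))}
for n in seeds:
    c=dict(np.load(n+"0.npz"));m=mask(c)
    cv2.imwrite(f"pics/m_{n}.png",m*255)
    nl,lab,st,ce=cv2.connectedComponentsWithStats(m)
    for k,(u,v,z) in seeds[n].items():
        w=lab[v-8:v+9,u-8:u+9];ids=w[w>0]
        if len(ids)==0: print(k,"none");continue
        i=np.bincount(ids).argmax()
        vs,us=np.nonzero(lab==i)
        P=np.array([ray(c,a,b,z)[:2] for a,b in zip(us,vs)])
        r=cv2.minAreaRect((P*1000).astype(np.float32))
        mu=P.mean(0);C=np.cov(P.T);ev,V=np.linalg.eigh(C);ax=V[:,1]
        t=(P-mu)@ax; sk=(t**3).mean()
        s=(P-mu)@V[:,0]
        # widths on either end
        lo=s[t<np.percentile(t,25)];hi=s[t>np.percentile(t,75)]
        print(n,k,len(us),"mean",np.round(mu*1000,1),"rect",np.round(r[0],1),np.round(r[1],1),round(r[2],1),"ax deg",round(np.degrees(np.arctan2(ax[1],ax[0])),1),"ends w",np.round([np.ptp(lo)*1e3,np.ptp(hi)*1e3],1))
E
python3 - <<'E'
import cv2
a=cv2.imread("pics/top0.png")[90:310,80:430]
cv2.imwrite("pics/topc.png",cv2.resize(a,None,fx=2.28,fy=2.28,interpolation=cv2.INTER_CUBIC))
E
```

```text
top hex 317 mean [447.9 -23.6] rect [444.4 -29.9] [91.8 31.1] 46.4 ax deg -137.2 ends w [31.2 12.2]
top cap 373 mean [404.7 220.8] rect [408.8 221.8] [71.4 32.8] 16.1 ax deg -164.5 ends w [19.8 32.3]
top csk 233 mean [459.3  94.1] rect [456.   94.5] [59.8 32.3] 20.4 ax deg -155.9 ends w [32.3 16. ]
top nut 345 mean [ 435.2 -169.7] rect [ 435.9 -169.1] [47.2 49.3] 89.9 ax deg 112.3 ends w [39.5 38.7]
top short 217 mean [482.3 335.9] rect [482.8 338.7] [47.  31.6] 49.2 ax deg -136.7 ends w [17.7 31.8]
top sq 436 mean [ 371.7 -294.9] rect [ 371.4 -294.8] [47.1 51.3] 27.4 ax deg 110.9 ends w [46.4 46.9]
scene hex 317 mean [444.3 -24.9] rect [443.8 -30.5] [94.7 34. ] 49.3 ax deg -136.6 ends w [33.9 19.6]
scene cap 292 mean [401.4 220.2] rect [404.2 218.1] [85.  37.5] 6.3 ax deg -168.7 ends w [24.6 38. ]
scene csk 225 mean [461.8  96.2] rect [457.   99.3] [66.1 40. ] 16.3 ax deg -152.4 ends w [41.5 19.1]
scene nut 350 mean [ 440.2 -171.4] rect [ 440.2 -170.7] [61.7 47.2] 2.0 ax deg 173.8 ends w [43.8 44.6]
scene short 145 mean [481.5 337.2] rect [480.  340.7] [44.1 36.4] 51.2 ax deg -146.8 ends w [21.4 35.9]
scene sq 409 mean [ 376.7 -296.4] rect [ 376.7 -295.8] [57.3 49.8] 27.6 ax deg -165.0 ends w [46.2 48.2]
```

View pics/topc.png

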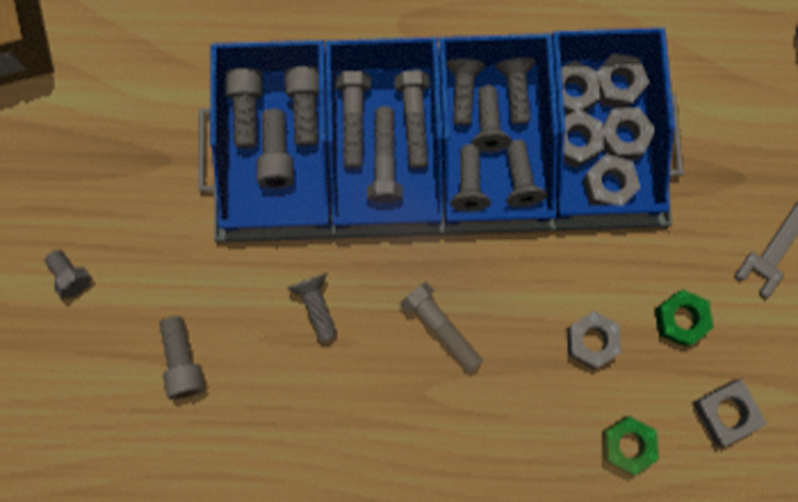

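View pics/m_top.png

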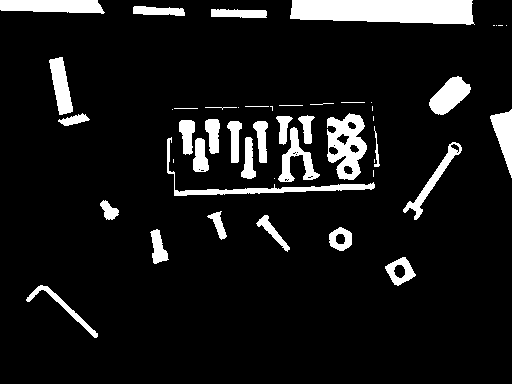

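```bash
python3 - <<'E'
from h import *
c=dict(np.load("top0.npz"))
for n,z in [("top",.078)]:
  for p in [(211,45),(327,41),(440,37),(555,33),(665,30)]:
    print("back",np.round(1000*ray(c,80+p[0]/2.28,90+p[1]/2.28,.078)[:2],1))
  for p in [(216,227),(331,224),(443,220),(558,216),(667,213)]:
    print("front lip",np.round(1000*ray(c,80+p[0]/2.28,90+p[1]/2.28,.043)[:2],1))
a=cv2.imread("pics/top0.png")
b=cv2.resize(a[200:310,80:440],None,fx=2.2,fy=2.2)
# shank fit, nut hull
m=mask(c);nl,lab,st,ce=cv2.connectedComponentsWithStats(m)
for k,(u,v,z) in dict(hex=(280,240,.013),cap=(160,247,.016),csk=(219,228,.015)).items():
    w=lab[v-5:v+6,u-5:u+6];i=np.bincount(w[w>0]).argmax();vs,us=np.nonzero(lab==i)
    P=np.array([ray(c,a,b,z)[:2] for a,b in zip(us,vs)])*1000
    th=dict(hex=45,cap=16,csk=22)[k]
    for _ in range(3):
        d=np.array([np.cos(np.radians(th)),np.sin(np.radians(th))]);n=np.array([-d[1],d[0]])
        t=P@d;s=P@n
        lo,hi=t.min(),t.max()
        # shank section
        if k=="hex": sel=(t<hi-20)&(t>lo+4)
        if k=="csk": sel=(t<hi-18)&(t>lo+4)
        if k=="cap": sel=(t>lo+30)&(t<hi-4)
        bins=np.arange(t[sel].min(),t[sel].max(),4);x=[];y=[]
        for q in bins:
            g=sel&(t>=q)&(t<q+4)
            if g.sum()>3: x.append(q+2);y.append((s[g].min()+s[g].max())/2)
        f=np.polyfit(x,y,1);th+=np.degrees(np.arctan(f[0]))
    mid=(lo+hi)/2
    print(k,"angle",round(th,1),"len",round(hi-lo,1),"mid",np.round(d*mid+n*np.polyval(f,mid),1))
for k,(u,v) in dict(nut=(340,247),sq=(400,280)).items():
    w=lab[v-5:v+6,u-5:u+6];i=np.bincount(w[w>0]).argmax();vs,us=np.nonzero(lab==i)
    P=(np.array([ray(c,a,b,.024)[:2] for a,b in zip(us,vs)])*1000)
    ws=[(np.ptp(P@[np.cos(a),np.sin(a)]),round(np.degrees(a)),((P@[np.cos(a),np.sin(a)]).max()+(P@[np.cos(a),np.sin(a)]).min())/2) for a in np.radians(np.arange(0,180,3))]
    print(k,[(int(w[1]),round(w[0],1)) for w in ws])
E
```

```text
back [694.3 198.1]
back [701.9  89.4]
back [709.4 -16.7]
back [ 717. -125.]
back [ 723.4 -228.7]
front lip [527.2 188.1]
front lip [533.6  80.2]
front lip [540.9 -25.1]
front lip [ 548.3 -133.4]
front lip [ 554.5 -236.2]
hex angle 42.8 len 91.9 mid [442.5 -28.4]
cap angle 16.4 len 71.3 mid [408.9 221.8]
csk angle 23.6 len 59.9 mid [456.6  92.9]
nut [(0, np.float64(49.3)), (3, np.float64(49.3)), (6, np.float64(49.5)), (9, np.float64(49.6)), (12, np.float64(49.5)), (15, np.float64(49.4)), (18, np.float64(49.0)), (21, np.float64(48.6)), (24, np.float64(48.0)), (27, np.float64(47.3)), (30, np.float64(46.4)), (33, np.float64(45.8)), (36, np.float64(46.2)), (39, np.float64(46.7)), (42, np.float64(47.1)), (45, np.float64(47.4)), (48, np.float64(48.1)), (51, np.float64(48.9)), (54, np.float64(49.6)), (57, np.float64(50.1)), (60, np.float64(50.5)), (63, np.float64(50.8)), (66, np.float64(50.9)), (69, np.float64(50.9)), (72, np.float64(50.7)), (75, np.float64(50.4)), (78, np.float64(50.0)), (81, np.float64(49.4)), (84, np.float64(48.7)), (87, np.float64(47.9)), (90, np.float64(47.2)), (93, np.
[... 1479 characters left out ...]
), (96, np.float64(61.3)), (99, np.float64(60.4)), (102, np.float64(59.2)), (105, np.float64(57.9)), (108, np.float64(56.5)), (111, np.float64(54.9)), (114, np.float64(53.1)), (117, np.float64(51.4)), (120, np.float64(51.8)), (123, np.float64(52.8)), (126, np.float64(53.9)), (129, np.float64(55.4)), (132, np.float64(56.8)), (135, np.float64(58.0)), (138, np.float64(59.1)), (141, np.float64(60.0)), (144, np.float64(60.8)), (147, np.float64(61.4)), (150, np.float64(61.8)), (153, np.float64(62.1)), (156, np.float64(62.2)), (159, np.float64(62.1)), (162, np.float64(61.8)), (165, np.float64(61.6)), (168, np.float64(61.3)), (171, np.float64(60.9)), (174, np.float64(60.3)), (177, np.float64(59.6))]
```

```bash
cat >> h.py <<'E'
def go(x,y,z,psi):
    """world mm target, jaw direction psi deg -> tool-frame shift mm and turn units"""
    from workcell import sensors
    from scipy.spatial.transform import Rotation as R
    o=sensors.get_obs();Rm=R.from_quat(o["tool_rot"]).as_matrix()
    p=np.array(o["eef_pos"])*1000
    cur=np.degrees(np.arctan2(Rm[1,1],Rm[0,1]))
    d=Rm.T@(np.array([x,y,z])-p)
    turn=-((psi-cur+180)%360-180)/6
    print("t",round(o["clock"],2),"pos",np.round(p,1),"psi",round(cur,1),"w",round(o["grip_width"]*1000,1),"F",np.round(o["ft_force"],1),"q",np.round(o["joint_pos"],2))
    print("  shift",np.round(d,1),"turn",round(turn,2))
E
python3 -c "
from h import *;go(447.5,-25,180,133)"
```

```text
t 0.15 pos [175.4 467.8 303.2] psi 69.4 w 85.5 F [ 0.3 -0.   1.4] q [ 1.21  0.24  0.    1.34 -0.    1.57]
  shift [-427.8 -365.7  123.8] turn -10.59
```

```bash
python3 -m inch '[0.1,-428,-366,124,-10.6,0.1,-428,-366,124,-10.6,0.1,-428,-366,124,-10.6,0.1,-428,-366,124,-10.6,0.1,-428,-366,124,-10.6,0.1,-428,-366,124,-10.6,0.1,-428,-366,124,-10.6,0.1,-428,-366,124,-10.6]'; python3 -c "
from h import *;go(447.5,-25,180,133)"
```

```text
clock: 0.95
eef_pos: [0.3397, 0.1747, 0.23]
tool_rot: [-0.33, 0.944, 0.0, 0.0]
ft_force: [0.5, -0.2, -0.3]
grip_width: 0.0467
t 0.95 pos [339.7 174.7 230. ] psi 128.5 w 46.7 F [ 0.5 -0.2 -0.3] q [ 0.48  0.06 -0.41  1.1  -0.   -0.2 ]
  shift [  40.1 -223.4   50. ] turn -0.74
```

```bash
python3 -m inch '[0.1,40,-223,50,-0.7,0.1,40,-223,50,-0.7,0.1,40,-223,50,-0.7,0.1,40,-223,50,-0.7,0.1,40,-223,50,-0.7,0.1,40,-223,50,-0.7,0.1,40,-223,50,-0.7]'; python3 - <<'E'
from h import *;go(447.5,-25,120,133)
from workcell import camera
c=camera("wrist");cv2.imwrite("pics/w1.png",c["pixels"][:,:,::-1])
import numpy as np
np.savez("w1.npz",**c)
print(np.round(proj(c,[.443,-.029,.013])))
E
```

```text
clock: 1.65
eef_pos: [0.4455, -0.0241, 0.1798]
tool_rot: [-0.361, 0.933, 0.001, -0.001]
ft_force: [0.7, 0.5, 0.2]
grip_width: 0.0476
t 1.65 pos [445.5 -24.1 179.8] psi 132.3 w 47.6 F [0.7 0.5 0.2] q [-0.05  0.24 -0.35  0.99  0.   -0.79]
  shift [-0.9 -2.1 59.8] turn -0.11
[248. 189.]
```

View pics/w1.png

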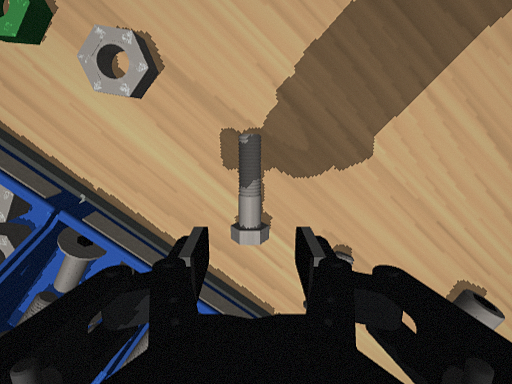

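```bash
python3 -m inch '[0.1,-1,-2,50,-0.1,0.1,-1,-2,90,-0.1,0.1,-1,-2,103.5,-0.1,0.1,-1,-2,103.5,-0.1,0.1,-1,-2,103.5,-0.1]'; python3 -c "
from h import *;go(447.5,-25,76,133)"
```

```text
clock: 2.2
eef_pos: [0.4481, -0.0234, 0.0775]
tool_rot: [-0.368, 0.93, -0.0, 0.0]
ft_force: [-0.5, -0.2, -0.4]
grip_width: 0.0472
t 2.2 pos [448.1 -23.4  77.5] psi 133.2 w 47.2 F [-0.5 -0.2 -0.4] q [-0.05  0.38 -0.47  0.72  0.   -0.81]
  shift [ 1.5 -0.8  1.5] turn 0.03
```

```bash
python3 -m inch '[-1,0,0,1,0,-1,0,0,1,0,-1,0,0,1,0,-1,0,0,1,0,-1,0,0,1,0,-1,0,0,1,0]'; python3 -m inch '[-1,0,0,-40,0,-1,0,0,-90,0,-1,0,0,-124,0,-1,0,0,-124,0]';  python3 -c "
from h import *;go(621.5,32,200,93.8)"
```

```text
clock: 2.8
eef_pos: [0.4492, -0.0242, 0.0774]
tool_rot: [-0.367, 0.93, -0.0, 0.002]
ft_force: [-0.7, 1.6, 6.2]
grip_width: 0.0175
clock: 3.2
eef_pos: [0.4512, -0.0247, 0.2051]
tool_rot: [-0.367, 0.93, -0.002, 0.005]
ft_force: [1.3, 0.0, -3.6]
grip_width: 0.0179
t 3.2 pos [451.2 -24.7 205.1] psi 133.0 w 17.9 F [ 1.3  0.  -3.6] q [-0.05  0.21 -0.3   1.05 -0.   -0.81]
  shift [-163.1  -74.7    7. ] turn 6.54
```

```bash
python3 -m inch '[-1,-163,-75,5,6.5,-1,-163,-75,5,6.5,-1,-163,-75,5,6.5,-1,-163,-75,5,6.5,-1,-163,-75,5,6.5,-1,-163,-75,5,6.5,-1,-163,-75,5,6.5]';  python3 - <<'E'
from h import *;go(621.5,32,121,93.8)
from workcell import camera
c=camera("wrist");cv2.imwrite("pics/w2.png",c["pixels"][:,:,::-1])
c=camera("scene");cv2.imwrite("pics/s2.png",c["pixels"][:,:,::-1])
E
```

```text
clock: 3.9
eef_pos: [0.6172, 0.0318, 0.1931]
tool_rot: [-0.036, 0.999, -0.0, -0.002]
ft_force: [0.2, 0.1, -2.7]
grip_width: 0.0178
t 3.9 pos [617.2  31.8 193.1] psi 94.1 w 17.8 F [ 0.2  0.1 -2.7] q [ 0.05  0.54  0.16  1.19 -0.   -0.02]
  shift [-4.6 -0.1 72.1] turn 0.06
```

View pics/w2.png

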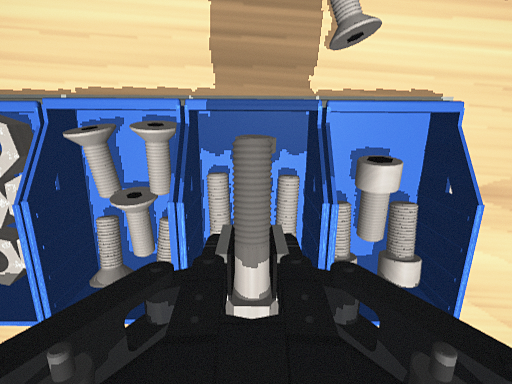

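View pics/s2.png

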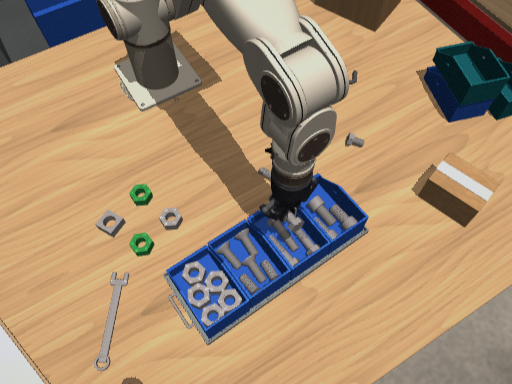

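The bolt is held and centred over the hex bin (wrist column 252, with bin walls at 187 and 322). Its head droops a little, so I'll lower it in steps and watch the force.

```bash
python3 -m inch '[-1,-4,0,40,0,-1,-4,0,58,0,-1,-4,0,58,0,-1,-4,0,58,0]';  python3 - <<'E'
from h import *;go(621.5,32,121,93.8)
E
```

```text
clock: 4.4
eef_pos: [0.622, 0.0321, 0.1373]
tool_rot: [-0.035, 0.999, 0.0, -0.0]
ft_force: [0.2, -1.0, -2.2]
grip_width: 0.0177
t 4.4 pos [622.   32.1 137.3] psi 94.1 w 17.7 F [ 0.2 -1.  -2.2] q [ 0.05  0.59  0.09  1.07  0.   -0.02]
  shift [ 0.5 -0.  16.3] turn 0.04
```

```bash
python3 -m inch '[-1,0,0,5,0,-1,0,0,8,0,-1,0,0,8,0]'; python3 -m inch '[-1,0,0,3,0,-1,0,0,6,0,-1,0,0,6,0]'; 
```

```text
clock: 4.7
eef_pos: [0.6225, 0.0323, 0.1293]
tool_rot: [-0.035, 0.999, -0.0, 0.0]
ft_force: [0.4, 0.3, -2.0]
grip_width: 0.018
clock: 5.0
eef_pos: [0.622, 0.0323, 0.1223]
tool_rot: [-0.035, 0.999, -0.0, -0.001]
ft_force: [-0.1, -1.2, -2.9]
grip_width: 0.0178
```

```bash
python3 -m inch '[-1,0,0,3,0,-1,0,0,3,0]'; python3 -m inch '[-0.1,0,0,0,0,-0.1,0,0,0,0,-0.1,0,0,0,0,-0.1,0,0,0,0]'; python3 -m inch '[-0.1,0,0,-40,0,-0.1,0,0,-85,0,-0.1,0,0,-85,0,-0.1,0,0,-85,0]'; python3 - <<'E'
from h import *;go(408.9,221.8,200,106.2)
from workcell import camera
c=camera("wrist");cv2.imwrite("pics/w3.png",c["pixels"][:,:,::-1])
E
```

```text
clock: 5.2
eef_pos: [0.6221, 0.0323, 0.1193]
tool_rot: [-0.035, 0.999, -0.0, -0.0]
ft_force: [-0.8, 0.1, -3.3]
grip_width: 0.0177
clock: 5.6
eef_pos: [0.6227, 0.0323, 0.1204]
tool_rot: [-0.035, 0.999, 0.0, 0.001]
ft_force: [-0.4, -0.3, 0.2]
grip_width: 0.0386
clock: 6.0
eef_pos: [0.6234, 0.0323, 0.207]
tool_rot: [-0.035, 0.999, 0.0, 0.002]
ft_force: [0.9, 0.2, -0.6]
grip_width: 0.0385
t 6.0 pos [623.4  32.3 207. ] psi 94.0 w 38.5 F [ 0.9  0.2 -0.6] q [ 0.05  0.54  0.19  1.22 -0.   -0.02]
  shift [200.6 204.1   6. ] turn -2.03
```

View pics/w3.png

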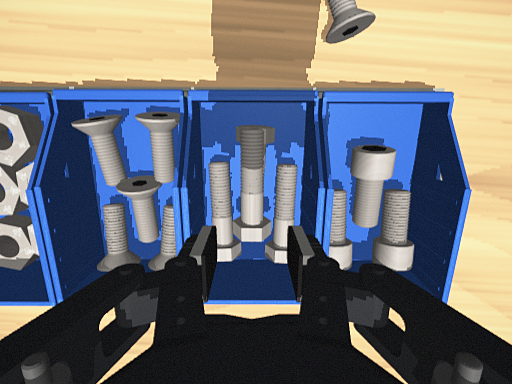

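The hex bolt now lies in its bin at wrist pixel (252,185), on top of the middle bolt. Next is the cap screw.

```bash
python3 -m inch '[0.2,199,204,26,-2.0,0.2,199,204,26,-2.0,0.2,199,204,26,-2.0,0.2,199,204,26,-2.0,0.2,199,204,26,-2.0,0.2,199,204,26,-2.0,0.2,199,204,26,-2.0,0.2,199,204,26,-2.0]';  python3 - <<'E'
from h import *;go(410.8,222.4,76,106.2)
from workcell import camera
c=camera("wrist");cv2.imwrite("pics/w4.png",c["pixels"][:,:,::-1])
print(proj(c,[.4089,.2218,.016]))
E
```

```text
clock: 6.85
eef_pos: [0.4083, 0.2218, 0.1777]
tool_rot: [-0.141, 0.99, -0.001, -0.001]
ft_force: [0.4, 0.3, 0.2]
grip_width: 0.0512
t 6.85 pos [408.3 221.8 177.7] psi 106.2 w 51.2 F [0.4 0.3 0.2] q [ 0.5   0.27 -0.3   1.   -0.    0.22]
  shift [ -2.8  -0.  101.7] turn -0.01
[250.39409707 198.19488281]
```

View pics/w4.png

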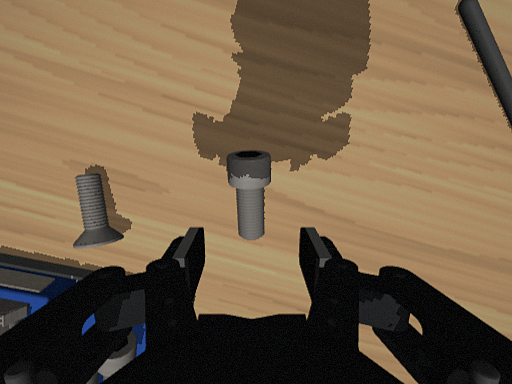

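The cap screw is aligned at wrist columns 236-265, with its head at rows 150-187. Descending to grasp it.

```bash
python3 -m inch '[0.2,-3,0,50,0,0.2,-3,0,90,0,0.2,-3,0,101,0,0.2,-3,0,101,0,0.2,-3,0,101,0]'; python3 -m inch '[-1,0,0,0.5,0,-1,0,0,0.5,0,-1,0,0,0.5,0,-1,0,0,0.5,0,-1,0,0,0.5,0,-1,0,0,0.5,0]'; python3 -m inch '[-1,0,0,-40,0,-1,0,0,-90,0,-1,0,0,-130,0,-1,0,0,-130,0]';  python3 -c "
from h import *;go(614,139,200,93.8)"
```

```text
clock: 7.4
eef_pos: [0.4137, 0.2225, 0.0788]
tool_rot: [-0.139, 0.99, 0.0, 0.001]
ft_force: [1.0, 0.8, 0.1]
grip_width: 0.0514
clock: 8.0
eef_pos: [0.4138, 0.223, 0.0791]
tool_rot: [-0.14, 0.99, 0.0, 0.002]
ft_force: [0.4, -1.6, 6.9]
grip_width: 0.0217
clock: 8.4
eef_pos: [0.4152, 0.2244, 0.2132]
tool_rot: [-0.14, 0.99, 0.002, 0.006]
ft_force: [1.7, 1.0, -2.7]
grip_width: 0.0217
t 8.4 pos [415.2 224.4 213.2] psi 106.1 w 21.7 F [ 1.7  1.  -2.7] q [ 0.5   0.24 -0.24  1.08  0.    0.21]
  shift [-167.3 -137.1   14.8] turn 2.04
```

```bash
python3 -m inch '[-1,-178,-138,15,2.0,-1,-178,-138,15,2.0,-1,-178,-138,15,2.0,-1,-178,-138,15,2.0,-1,-178,-138,15,2.0,-1,-178,-138,15,2.0,-1,-178,-138,15,2.0]';  python3 - <<'E'
from h import *;go(625,140,125,93.8)
from workcell import camera
c=camera("wrist");cv2.imwrite("pics/w5.png",c["pixels"][:,:,::-1])
E
```

```text
clock: 9.1
eef_pos: [0.6205, 0.1387, 0.1898]
tool_rot: [-0.035, 0.999, -0.0, -0.002]
ft_force: [0.1, -0.2, -4.1]
grip_width: 0.0215
t 9.1 pos [620.5 138.7 189.8] psi 94.0 w 21.5 F [ 0.1 -0.2 -4.1] q [0.22 0.58 0.21 1.21 0.   0.15]
  shift [-4.8  1.  64.8] turn 0.03
```

View pics/w5.png

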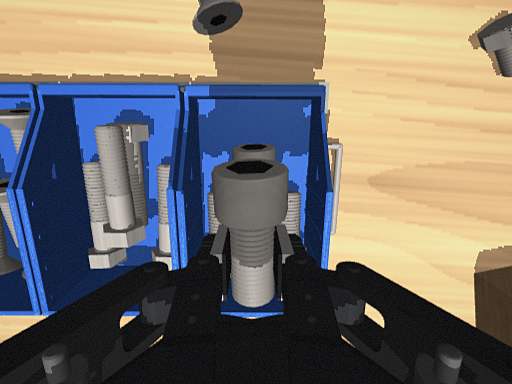

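The cap screw is centred in its bin at column 250, and the hex bolt rests in its own bin at about (115,180). Lowering in steps.

```bash
python3 -m inch '[-1,-4,1,35,0,-1,-4,1,56,0,-1,-4,1,56,0,-1,-4,1,56,0]'; python3 -m inch '[-1,0,0,4,0,-1,0,0,6,0,-1,0,0,6,0]';python3 -m inch '[-1,0,0,3,0,-1,0,0,5,0,-1,0,0,5,0]'
```

```text
clock: 9.55
eef_pos: [0.6243, 0.1411, 0.1364]
tool_rot: [-0.036, 0.999, -0.0, -0.001]
ft_force: [0.4, 0.3, -3.2]
grip_width: 0.0218
clock: 9.85
eef_pos: [0.6257, 0.1406, 0.1311]
tool_rot: [-0.035, 0.999, 0.0, 0.001]
ft_force: [-0.3, -0.1, -3.7]
grip_width: 0.0218
clock: 10.15
eef_pos: [0.6252, 0.1403, 0.1249]
tool_rot: [-0.035, 0.999, -0.0, -0.0]
ft_force: [-0.1, -0.4, -4.6]
grip_width: 0.0221
```

```bash
python3 -m inch '[-1,0,0,2,0,-1,0,0,3,0,-1,0,0,3,0]'; python3 -m inch '[0,0,0,0,0,0,0,0,0,0,0,0,0,0,0,0,0,0,0,0]'; python3 -m inch '[0,0,0,-40,0,0,0,0,-80,0,0,0,0,-80,0,0,0,0,-80,0]'; python3 - <<'E'
from h import *;go(457.5,93.3,180,113)
from workcell import camera
c=camera("wrist");cv2.imwrite("pics/w6.png",c["pixels"][:,:,::-1])
E
```

```text
clock: 10.45
eef_pos: [0.6255, 0.1404, 0.1223]
tool_rot: [-0.035, 0.999, -0.0, -0.0]
ft_force: [0.1, 0.2, -2.9]
grip_width: 0.0218
clock: 10.85
eef_pos: [0.6259, 0.1404, 0.1229]
tool_rot: [-0.035, 0.999, -0.0, 0.001]
ft_force: [0.6, -0.8, -0.1]
grip_width: 0.0423
clock: 11.25
eef_pos: [0.6263, 0.1407, 0.2043]
tool_rot: [-0.035, 0.999, 0.0, 0.002]
ft_force: [-0.9, 0.4, 0.0]
grip_width: 0.0429
t 11.25 pos [626.3 140.7 204.3] psi 94.1 w 42.9 F [-0.9  0.4  0. ] q [0.22 0.57 0.25 1.24 0.   0.15]
  shift [171.8 -35.4  23.6] turn -3.16
```

View pics/w6.png

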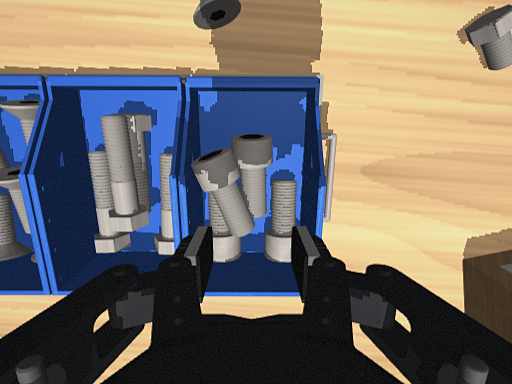

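The cap screw is in its bin: it rolled a little to the left, with its head at (217,170). Next is the countersunk screw.

```bash
python3 -m inch '[0.2,171,-36,10,-3.2,0.2,171,-36,10,-3.2,0.2,171,-36,10,-3.2,0.2,171,-36,24,-3.2,0.2,171,-36,24,-3.2,0.2,171,-36,24,-3.2]';  python3 - <<'E'
from h import *;go(457.5,93.3,76,113.5)
from workcell import camera
c=camera("wrist");cv2.imwrite("pics/w7.png",c["pixels"][:,:,::-1])
print(proj(c,[.4566,.0929,.015]))
E
```

```text
clock: 11.9
eef_pos: [0.4564, 0.0922, 0.1773]
tool_rot: [-0.201, 0.98, 0.0, -0.001]
ft_force: [1.4, 1.1, 1.0]
grip_width: 0.0512
t 11.9 pos [456.4  92.2 177.3] psi 113.2 w 51.2 F [1.4 1.1 1. ] q [ 0.2   0.27 -0.3   1.    0.   -0.21]
  shift [ -1.6   0.5 101.3] turn -0.04
[250.89887829 197.67132157]
```

View pics/w7.png

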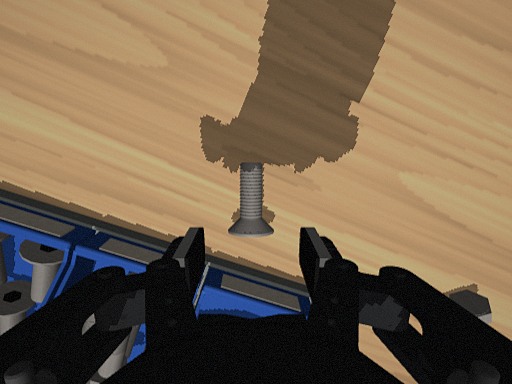

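```bash
python3 -m inch '[0.2,-1,0.5,50,0,0.2,-1,0.5,90,0,0.2,-1,0.5,101,0,0.2,-1,0.5,101,0,0.2,-1,0.5,101,0]'; python3 -m inch '[-1,0,0,1,0,-1,0,0,1,0,-1,0,0,1,0,-1,0,0,1,0,-1,0,0,1,0,-1,0,0,1,0]'; python3 -m inch '[-1,0,0,-40,0,-1,0,0,-90,0,-1,0,0,-130,0,-1,0,0,-130,0]';  python3 -c "
from h import *;go(627,-75,200,93.8)"
```

```text
clock: 12.45
eef_pos: [0.4598, 0.0937, 0.0784]
tool_rot: [-0.202, 0.979, -0.0, 0.001]
ft_force: [-0.1, -0.2, 0.5]
grip_width: 0.0514
clock: 13.05
eef_pos: [0.4594, 0.0935, 0.0778]
tool_rot: [-0.201, 0.979, -0.0, 0.002]
ft_force: [-0.2, 0.2, 6.9]
grip_width: 0.0181
clock: 13.45
eef_pos: [0.4614, 0.094, 0.2123]
tool_rot: [-0.201, 0.979, 0.0, 0.006]
ft_force: [0.4, 0.3, -1.9]
grip_width: 0.0178
t 13.45 pos [461.4  94.  212.3] psi 113.2 w 17.8 F [ 0.4  0.3 -1.9] q [ 0.2   0.24 -0.25  1.07  0.   -0.2 ]
  shift [ -85.3 -220.6   13.8] turn 3.24
```

```bash
python3 -m inch '[-1,-85,-221,8,3.2,-1,-85,-221,8,3.2,-1,-85,-221,8,3.2,-1,-85,-221,8,3.2,-1,-85,-221,8,3.2,-1,-85,-221,8,3.2,-1,-85,-221,8,3.2,-1,-85,-221,8,3.2]';  python3 - <<'E'
from h import *;go(627,-75,130,93.8)
from workcell import camera
c=camera("wrist");cv2.imwrite("pics/w8.png",c["pixels"][:,:,::-1])
E
```

```text
clock: 14.25
eef_pos: [0.6223, -0.0755, 0.1973]
tool_rot: [-0.036, 0.999, 0.0, -0.001]
ft_force: [-0.0, 0.2, -1.5]
grip_width: 0.0177
t 14.25 pos [622.3 -75.5 197.3] psi 94.1 w 17.7 F [-0.   0.2 -1.5] q [-0.12  0.55  0.19  1.21  0.   -0.19]
  shift [-4.9  0.1 67.3] turn 0.05
```

View pics/w8.png

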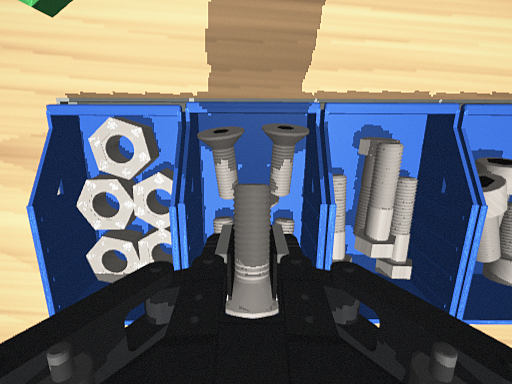

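The countersunk screw is held at column 252, centred in the csk bin. Lowering.

```bash
python3 -m inch '[-1,-4,0,35,0,-1,-4,0,58,0,-1,-4,0,58,0,-1,-4,0,58,0]'; python3 -m inch '[-1,0,0,4,0,-1,0,0,8,0,-1,0,0,8,0]';python3 -m inch '[-1,0,0,3,0,-1,0,0,5,0,-1,0,0,5,0]'
```

```text
clock: 14.7
eef_pos: [0.6269, -0.0749, 0.1407]
tool_rot: [-0.036, 0.999, 0.0, -0.0]
ft_force: [0.6, -0.2, -0.7]
grip_width: 0.0179
clock: 15.0
eef_pos: [0.6276, -0.0758, 0.1328]
tool_rot: [-0.035, 0.999, -0.0, 0.0]
ft_force: [-0.1, -0.6, -0.9]
grip_width: 0.0178
clock: 15.3
eef_pos: [0.6273, -0.0759, 0.127]
tool_rot: [-0.035, 0.999, 0.0, -0.0]
ft_force: [0.7, 0.2, -2.0]
grip_width: 0.0178
```

```bash
python3 -m inch '[-1,0,0,2,0,-1,0,0,3,0,-1,0,0,3,0]'; python3 -m inch '[-0.1,0,0,0,0,-0.1,0,0,0,0,-0.1,0,0,0,0,-0.1,0,0,0,0]'; python3 -m inch '[-0.1,0,0,-40,0,-0.1,0,0,-80,0,-0.1,0,0,-80,0,-0.1,0,0,-80,0]'; python3 - <<'E'
from h import *;go(436,-169.5,180,92)
from workcell import camera
c=camera("wrist");cv2.imwrite("pics/w9.png",c["pixels"][:,:,::-1])
E
```

```text
clock: 15.6
eef_pos: [0.6274, -0.0759, 0.1241]
tool_rot: [-0.035, 0.999, 0.0, -0.0]
ft_force: [0.2, -0.5, -1.1]
grip_width: 0.0176
clock: 16.0
eef_pos: [0.6278, -0.0762, 0.1247]
tool_rot: [-0.035, 0.999, -0.0, 0.0]
ft_force: [0.3, -1.3, 0.4]
grip_width: 0.0386
clock: 16.4
eef_pos: [0.6283, -0.0758, 0.2062]
tool_rot: [-0.035, 0.999, -0.0, 0.002]
ft_force: [0.5, -0.4, -1.1]
grip_width: 0.0386
t 16.4 pos [628.3 -75.8 206.2] psi 94.1 w 38.6 F [ 0.5 -0.4 -1.1] q [-0.12  0.55  0.22  1.23  0.   -0.19]
  shift [198.6 -79.8  25.5] turn 0.34
```

View pics/w9.png

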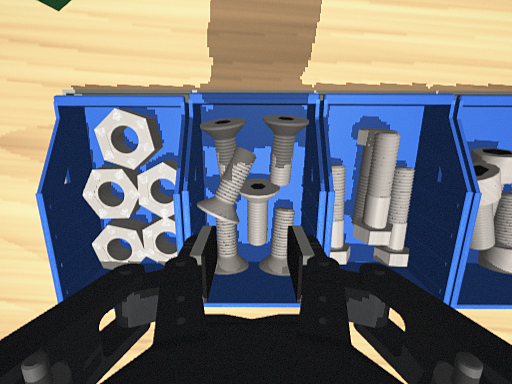

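The countersunk screw is in its bin at (228,185). Next is the grey hex nut.

```bash
python3 -m inch '[0.6,197,-81,10,0.3,0.6,197,-81,10,0.3,0.6,197,-81,10,0.3,0.6,197,-81,26,0.3,0.6,197,-81,26,0.3,0.6,197,-81,26,0.3,0.6,197,-81,26,0.3]';  python3 - <<'E'
from h import *;go(437,-171,76,92)
from workcell import camera
c=camera("wrist");cv2.imwrite("pics/w10.png",c["pixels"][:,:,::-1]);np.savez("w10.npz",**c)
print(proj(c,[.437,-.171,.024]))
E
```

```text
clock: 17.15
eef_pos: [0.4365, -0.1706, 0.1777]
tool_rot: [-0.019, 1.0, 0.0, -0.0]
ft_force: [-0.1, -0.4, -0.3]
grip_width: 0.0683
t 17.15 pos [ 436.5 -170.6  177.7] psi 92.2 w 68.3 F [-0.1 -0.4 -0.3] q [-0.37  0.28 -0.29  1.    0.   -0.41]
  shift [ -0.5  -0.5 101.7] turn 0.03
[249.83767722 200.63133356]
```

View pics/w10.png

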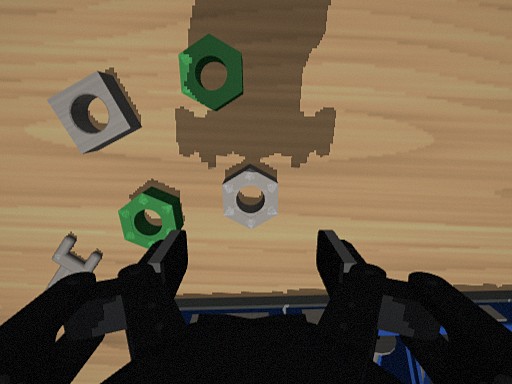

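The nut is centred at (250,199) with its flats upright. The left green nut starts at column 183, about 54 mm from the nut's centre. I'll narrow the opening to about 59 mm so the finger stays clear of it.

```bash
python3 -m inch '[0.38,-0.5,0,40,0,0.38,-0.5,0,60,0,0.38,-0.5,0,60,0]'; python3 -m inch '[0.38,0,0,30,0,0.38,0,0,43,0,0.38,0,0,43,0,0.38,0,0,43,0]'; python3 -m inch '[-1,0,0,1,0,-1,0,0,1,0,-1,0,0,1,0,-1,0,0,1,0,-1,0,0,1,0]'; python3 -m inch '[-1,0,0,-40,0,-1,0,0,-90,0,-1,0,0,-130,0,-1,0,0,-130,0]';  python3 -c "
from h import *;go(636,-181,200,93.8)"
```

```text
clock: 17.5
eef_pos: [0.4365, -0.1693, 0.1157]
tool_rot: [-0.02, 1.0, 0.001, -0.003]
ft_force: [-1.7, 0.2, 0.3]
grip_width: 0.0591
clock: 17.9
eef_pos: [0.4385, -0.1706, 0.0762]
tool_rot: [-0.02, 1.0, -0.0, 0.001]
ft_force: [0.6, 0.1, 0.2]
grip_width: 0.0591
clock: 18.4
eef_pos: [0.4388, -0.1711, 0.0762]
tool_rot: [-0.02, 1.0, -0.001, 0.002]
ft_force: [-0.2, -0.2, 5.3]
grip_width: 0.0446
clock: 18.8
eef_pos: [0.4406, -0.1719, 0.2107]
tool_rot: [-0.02, 1.0, -0.002, 0.006]
ft_force: [0.5, 0.3, -2.4]
grip_width: 0.0447
t 18.8 pos [ 440.6 -171.9  210.7] psi 92.2 w 44.7 F [ 0.5  0.3 -2.4] q [-0.37  0.24 -0.24  1.07  0.   -0.41]
  shift [-194.7  -16.7   13.1] turn -0.26
```

```bash
python3 -m inch '[-1,-191,-17,10,-0.3,-1,-191,-17,10,-0.3,-1,-191,-17,10,-0.3,-1,-191,-17,10,-0.3,-1,-191,-17,10,-0.3,-1,-191,-17,10,-0.3,-1,-191,-17,10,-0.3]';  python3 - <<'E'
from h import *;go(636,-181,125,93.8)
from workcell import camera
c=camera("wrist");cv2.imwrite("pics/w11.png",c["pixels"][:,:,::-1])
c=camera("scene");cv2.imwrite("pics/s11.png",c["pixels"][:,:,::-1])
E
```

```text
clock: 19.5
eef_pos: [0.6273, -0.1799, 0.1933]
tool_rot: [-0.035, 0.999, 0.0, -0.001]
ft_force: [-0.7, 0.2, -2.8]
grip_width: 0.045
t 19.5 pos [ 627.3 -179.9  193.3] psi 94.0 w 45.0 F [-0.7  0.2 -2.8] q [-0.28  0.61  0.27  1.24 -0.   -0.35]
  shift [-8.8 -1.8 68.2] turn 0.04
```

View pics/w11.png

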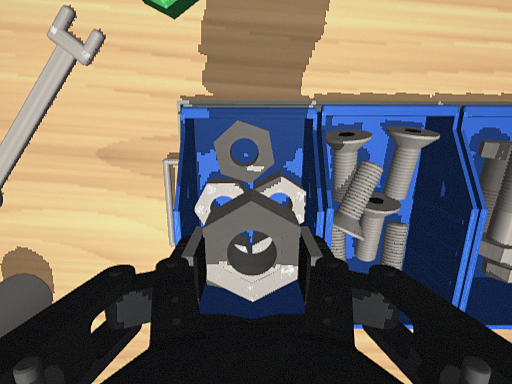

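View pics/s11.png

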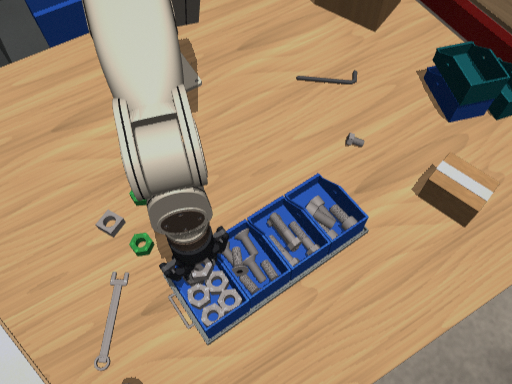

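The nut is held level at (250,250), midway between its bin's walls (columns 182 and 320). Lowering.

```bash
python3 -m inch '[-1,-5,-1,40,0,-1,-5,-1,65,0,-1,-5,-1,65,0,-1,-5,-1,65,0]'; python3 -m inch '[-1,0,0,5,0,-1,0,0,9,0,-1,0,0,9,0]';python3 -m inch '[-1,0,0,3,0,-1,0,0,5,0,-1,0,0,5,0]'
```

```text
clock: 20.0
eef_pos: [0.6331, -0.1809, 0.1302]
tool_rot: [-0.035, 0.999, 0.0, -0.0]
ft_force: [0.6, -0.4, -1.9]
grip_width: 0.0449
clock: 20.3
eef_pos: [0.6339, -0.1808, 0.1209]
tool_rot: [-0.035, 0.999, -0.0, 0.0]
ft_force: [0.2, -0.7, -1.7]
grip_width: 0.0444
clock: 20.6
eef_pos: [0.6335, -0.1806, 0.1149]
tool_rot: [-0.035, 0.999, 0.0, -0.0]
ft_force: [-1.2, 0.2, -3.0]
grip_width: 0.0448
```

```bash
python3 -m inch '[-1,0,0,2,0,-1,0,0,4,0,-1,0,0,4,0]'; python3 -m inch '[0.26,0,0,0,0,0.26,0,0,0,0,0.26,0,0,0,0,0.26,0,0,0,0]'; python3 -m inch '[0.26,0,0,-20,0,0.26,0,0,-60,0,0.26,0,0,-100,0,0.26,0,0,-100,0]'; python3 - <<'E'
from h import *;go(420,0,300,94)
from workcell import camera
c=camera("wrist");cv2.imwrite("pics/w12.png",c["pixels"][:,:,::-1])
E
```

```text
clock: 20.9
eef_pos: [0.6336, -0.1807, 0.1109]
tool_rot: [-0.035, 0.999, 0.0, -0.0]
ft_force: [-0.3, -0.1, -2.8]
grip_width: 0.0446
clock: 21.3
eef_pos: [0.634, -0.1808, 0.1118]
tool_rot: [-0.035, 0.999, -0.0, 0.0]
ft_force: [0.6, -0.4, 0.3]
grip_width: 0.0538
clock: 21.7
eef_pos: [0.637, -0.1817, 0.2192]
tool_rot: [-0.035, 0.999, -0.002, 0.006]
ft_force: [0.9, 0.2, 0.9]
grip_width: 0.0536
t 21.7 pos [ 637.  -181.7  219.2] psi 94.0 w 53.6 F [0.9 0.2 0.9] q [-0.28  0.6   0.33  1.29  0.   -0.35]
  shift [202.6 196.2 -84.3] turn 0.01
```

View pics/w12.png

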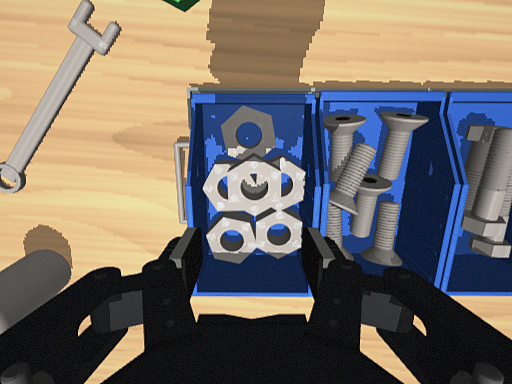

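The nut lies flat on the other nuts at (253,187). I'll retreat and check everything from the top and scene cameras.

```bash
python3 -m inch '[0.26,300,150,-84,0,0.26,300,150,-84,0,0.26,300,150,-84,0,0.26,300,150,-84,0,0.26,300,150,-84,0,0.26,300,150,-84,0,0.26,300,150,-84,0,0.26,300,150,-84,0]';  python3 - <<'E'
from h import *
from workcell import camera,sensors
c=camera("top");a=c["pixels"][:,:,::-1];cv2.imwrite("pics/t13.png",cv2.resize(a[80:310,80:430],None,fx=2.28,fy=2.28,interpolation=cv2.INTER_CUBIC))
c2=camera("scene");cv2.imwrite("pics/s13.png",c2["pixels"][:,:,::-1])
o=dict(np.load("top0.npz"));d=cv2.absdiff(o["pixels"],c["pixels"]).max(2)
for k,(u,v) in dict(short=(109,210),sq=(400,271),g1=(380,230),g2=(356,286)).items(): print(k,d[v-14:v+15,u-14:u+15].mean())
E
```

```text
clock: 22.55
eef_pos: [0.3193, -0.0509, 0.2957]
tool_rot: [-0.036, 0.999, 0.0, -0.001]
ft_force: [1.1, -0.5, -0.9]
grip_width: 0.0537
short 2.2235434007134365
sq 34.33769322235434
g1 2.9131985731272296
g2 64.66706302021403
```

View pics/t13.png

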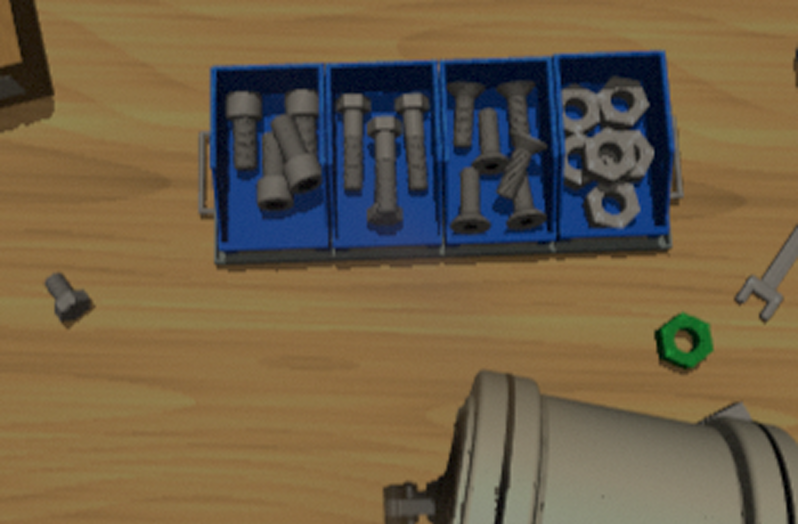

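View pics/s13.png

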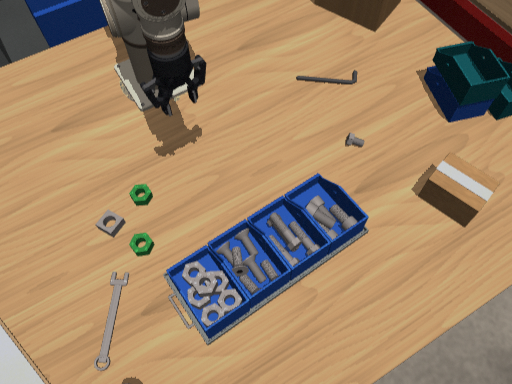

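In the top view all four pieces are inside their bins, and the scene view shows the look-alikes still at (355,140) and (110,222). I'll compare those spots with the first scene picture, then hand in.

```bash
python3 - <<'E'
from h import *
from workcell import order
o=np.load("scene0.npz")["pixels"];n=cv2.imread("pics/s13.png")[:,:,::-1]
d=cv2.absdiff(o,np.ascontiguousarray(n)).max(2)
for k,(u,v) in dict(short=(355,140),sq=(110,222),g1=(141,195),g2=(142,244),wood=(230,280-200)).items(): print(k,d[v-14:v+15,u-14:u+15].mean().round(2))
print(order.job_done())
E
```

```text
short 6.03
sq 5.51
g1 5.55
g2 5.43
wood 6.62
the job is handed in; nothing more can be done
None
```

I put the four parts away in the order you gave: the long hex bolt, the cap screw, the countersunk screw and then the grey hexagon nut, each in the bin of its own kind. I then backed the arm off to a clear position and handed the job in at about 23 s on the robot's clock.

- **Placing:** the last top and scene pictures show all four parts lying inside the right bins. The cap screw and the countersunk screw rolled a little when released, but stayed in their bins.
- **Left alone:** the short bolt, the square nut and both green nuts had not moved. In the scene view, the pixel change at each was no more than on bare bench. In the last top view, the arm hid the square nut and one green nut, so for those two I relied on the scene view.
- **Forces:** every wrist force reading was below 10 N. These were taken at the end of each move, so I did not see any peaks in between.

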